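Load a postal tube into the labelling feeder and crank it home

TASK

Take the white postal tube with blue ends from the plywood rest and lay it lengthwise in the V-groove of the blue labelling feeder, between the orange pusher and the label head, letting it settle gently and fully in the groove before you let go. Then turn the feeder's crank clockwise by its black grip, a little over one turn, until it comes to its stop, so that the pusher drives the tube under the head up to the end stop. Leave the brown tube and the other things on the bench where they are.

Things in the scene. Friction and masses are not known exactly. Their poses are not given: they have to be found in the camera images.
- white_tube: the tube to load: white cylinder, 50 mm diameter, 150 mm long with blue ends, about 0.18 kg; origin at the middle of its axis, its x runs along the tube. It starts lying in one of the two bays of the rest, its axis 37 mm above the bench, free to roll a little in the bay
- brown_tube: a bystander of the same size: brown with black ends, lying in the other bay, parallel to the white one and 100 mm beside it; origin at the middle of its axis, x along it; must stay
- rest: fixed plywood board 170 (x) x 190 (y) x 12 mm, origin at the centre of its underside; two bays along its x at y = -50 and +50 mm, each with two 8 mm high cleats 23.5 mm either side of the bay's middle; beside a tube there is room for fingertips from 20 mm above the bench upward
- feeder: fixed tube feeder on a grey base, origin at the centre of its underside, z up, x the feed direction. Its open 90-degree aluminium V-groove (42 mm wide at the lips) runs along x at y = 0 from -135 to 135 mm. A seated tube's axis is at y = 0, z = 85 mm, 14 mm above the lips; beside the groove it is free down to z = 12 mm. Crank gearbox: 70 mm square, 48 mm high, at x = -30, y = 165 mm
- load_point (a point): where to lay the tube: the place for the middle of the tube's axis when it is seated in the groove just ahead of the retracted pusher, clear of the head (feeder frame x = -12, y = 0, z = 85 mm); axes as the feeder's. Some 15 mm either way along the groove does no harm
- end_stop (a point): centre of the end stop's face, on the seated tube's axis (feeder x = 125, y = 0, z = 85 mm), inside the blue label head, which spans the groove from feeder x = 75 to 135 mm as a tunnel 72 mm wide with its roof at z = 124 mm (head top 172 mm)
- pusher_face (a point): centre of the face of the orange pusher (34 wide, 46 mm high) that stands in the groove on the seated tube's axis: at feeder x = -111 mm + 12 mm per rad of crank
- crank_axis (a point): point on the crank's upright axis at the height of the grip's middle, 95 mm above the bench; axes as the feeder's
- crank_grip (a point): middle of the crank's black upright grip, 22 mm diameter and 54 mm tall (62 to 116 mm above the bench, crank arm just below it); this point lies 95 mm above the bench; the grip spins freely on its pin and circles the crank axis at a radius of 55 mm
- crank (a joint): crank angle in rad, grows clockwise seen from above; at 0 the crank arm points from its axis to the feeder's -x; starts between 0 and 0.5, comes to a firm stop at 7.0; light to turn (about 2 N at the grip) and stays where it is left; the pusher advances 12 mm per rad, and at the stop leaves about 2 mm of play for the tube
- tape_roll: bystander, must stay: roll of amber tape, 100 mm across, 48 mm high, flat on the bench; origin at the centre of its underside
- marker: bystander, must stay: red and black marker pen, 120 mm long, 16 mm thick; origin at the centre of its underside
- stapler: bystander, must stay: red and black stapler, 130 mm long, 50 mm high; origin at the centre of its underside
- scanner: bystander, must stay: grey hand scanner, 200 mm long, 35 mm high; origin at the centre of its underside
- mug: bystander, must stay: blue mug, 80 mm across, 95 mm high; origin at the centre of its underside
- carton: bystander, must stay: brown carton 100 x 180 x 100 mm with a white band; origin at the centre of its underside
Mind the look-alikes: they are no part of the job. What is shaped like the white_tube but pink is not meant.

How it is judged (in metres and radians):
On the way, in this order (a step that is already met when the one before it is completed fails the run):
1. the white tube is settled in the V-groove, resting on the feeder, while the fingers still hold it (y of white_tube in the frame of feeder between -0.004 and 0.004 m and z of white_tube in the frame of feeder between 0.081 and 0.089 m and angle between the x axis of white_tube and the x axis of feeder, either way round below 0.08 rad and contact force between white_tube and feeder above 0.2 N and contact force between white_tube and the fingers above 0.5 N), for 0.1 s.
2. the white tube lies in the groove, let go, at rest (y of white_tube in the frame of feeder between -0.004 and 0.004 m and z of white_tube in the frame of feeder between 0.081 and 0.089 m and angle between the x axis of white_tube and the x axis of feeder, either way round below 0.08 rad and contact force between white_tube and the fingers below 0.05 N and linear speed of white_tube below 0.03 m/s), for 0.2 s.
3. the crank is at its stop and the tube up to the end stop (y of white_tube in the frame of feeder between -0.004 and 0.004 m and z of white_tube in the frame of feeder between 0.081 and 0.089 m and angle between the x axis of white_tube and the x axis of feeder, either way round below 0.08 rad and x of white_tube in the frame of feeder between 0.042 and 0.054 m and value of joint crank above 6.7 rad), for 0.1 s.
At the end, for the whole second after the job is handed in: the crank is past 6.7 rad and the white tube lies still, let go, seated in the groove (axis within 4 mm sideways and in height, 0.08 rad in direction), its middle 42 to 54 mm ahead of the feeder's origin, so within 8 mm of the end stop (all of step 3 and contact force between white_tube and the fingers below 0.05 N and linear speed of white_tube below 0.02 m/s); the robot touches nothing.
It fails at once if the white tube pressed against the feeder with more than 60 N (contact force between white_tube and feeder above 60 N).
It fails at once if the brown tube moved by more than 40 mm (distance of brown_tube from where it was at the start of the episode above 0.04 m).
It fails at once if another thing on the bench (tape roll, marker, stapler, scanner, mug or carton) moved by more than 40 mm (distance of any of tape_roll, marker, stapler, scanner, mug, carton from where it was at the start of the episode above 0.04 m).
It also fails if it takes over 72 s, if anything falls off the work surface, if the arm or the gripper's body presses on something with over 40 N, if the wrist force passes 120 N, or if a joint passes its speed limit or range.

ROBOT

A 7-joint arm with a two-finger parallel gripper is mounted at the origin on the work surface. World frame = base frame: x ahead of the robot, y to its left, z up, the work surface at z = 0. Lengths are in mm, angles in rad, forces in N, time in s.
With the tool pointing down it reaches from about 425 to 975 mm from the base axis. Payload 16.7 kg.
Tool frame: the origin (TCP) lies at the very end of the fingers, on their centre line; the grasp point (between the pads) lies 19 mm behind it; y points along the fingers, z is the direction in which the jaws open and shut, and the axes are right-handed (so a half turn about y gives the same grasp; the last joint's range is limited). The gripper opens to 85 mm and grips with 20 to 120 N. Pads are 22 mm wide; open, the fingers measure 114 mm over their backs; the gripper's body (76 mm by 85 mm) begins 54 mm behind the grasp point. The pads swing forward as they close: fully open they stand 13 mm farther back than shut.
Start: joints at [-1.264, 0.426, 0.074, 1.606, -0.034, 1.111, -0.067], TCP at [297.121, 606.049, 231.302] pointing down, gripper open.
Joint ranges: [-2.85, 2.85], [-0.5, 2.14], [-1.23, 1.37], [0.21, 2.46], [-1.02, 4.16], [0.16, 2.05], [-2.73, 2.73]. Speed limits (rad/s): [1.89, 1.89, 2.39, 2.39, 3.01, 3.01, 3.01].

INTERFACE

Orientations are given as a 3x3 rotation matrix whose columns are the frame's x, y, z axes.
In Python, from rig import sensors, eyes, job_done gives the robot as it stands.
- The arm moves only by the shell command python3 -m handwheel 'ROWS'. ROWS is JSON, a list of rows, each a list of 5 numbers: the opening, from -1 (shut) to 1 (fully open), then the shift along the tool's x, y, z in mm, then the turn about the tool's y in degrees. A call has 1 to 12 rows; each row is the pose to reach, as a shift and turn from the pose commanded when the call began, along the tool's axes at that moment; what a row does not reach only later rows make up. A row lasts 1/8 s, in which the tool goes at most 62.5 mm and 10.7 degrees, less where a joint would pass 70% of its speed; a pose out of reach is approached as far as the arm can. A call with a gripper value outside its range is refused whole. The fingers move at their own pace and stop on an object; the grip force is fixed at half the most. Time passes only in rows, so rows that repeat a pose let the fingers close. It gives the time, the measured TCP pose, the force and the opening at its end, in the units of the state.
- sensors.get_state(): the state, without advancing time (a new reading comes with each control period).
- eyes.camera(name): name is "side" or "top" or "wrist"; returns a dict with "color" (420x560x3 uint8, blue, green, red), "K" (3x3 intrinsics, pixels), "k1" (the pictures are not rectified: a ray, as slopes to the right and down, at radius r is drawn at 1 + k1 r^2 times it, then the intrinsics apply), "rvec" (rotation vector, rad) and "tvec" (3), from world to camera coordinates, as OpenCV has them. Camera axes: x right, y down, z forward; pixel columns grow to the right and rows downward; lengths in mm; the calibration is good to about 2 mm. A picture is of the moment at which its call begins. There is no depth.
- job_done(): hands the job in, once; it reports no verdict.
The state is a dict: "time_s": time; "qpos": joint angles; "joint_velocities": joint speeds; "tau": joint torques, N m; "eef_pos": TCP position; "tool_rot": TCP orientation; "ft_force": force on the tool from outside, world axes, zero at the start; "moment": the same for the moment, N m; "grip_width": finger opening in mm.
Only numpy, scipy, OpenCV 4.12 (cv2) and the standard library are available. Lean on these libraries where they do the work, as an engineer would, in place of code of your own. Each camera call takes 0.05 s, during which the arm holds its last target. There are 200 camera calls.

## Working session

There is one attempt and no reset: what is moved stays moved. The work goes in short steps, Python scripts to look and compute and a shell command to move; the robot and the scene stay as the last step left them, time stands still between calls to the robot, and variables do not carry over. Pictures are saved under pics/ and viewed, about 8 in all and at most 12, crops included, and the job is handed in when it is done.

```bash
ls; mkdir -p pics; python3 - <<'E'
from rig import sensors, eyes
import cv2
for n in("top","side"):
    c=eyes.camera(n); cv2.imwrite(f"pics/{n}0.png",c["color"]); print(n,c["K"],c["k1"],c["rvec"],c["tvec"])
s=sensors.get_state(); print(s["time_s"],s["eef_pos"],s["tool_rot"],s["grip_width"])
E
```

```text
pics
top [[487.3346795    0.         279.82295918]
 [  0.         487.3346795  208.98871359]
 [  0.           0.           1.        ]] -0.01872132196937517 [ 2.13123298 -2.16201782  0.15703551] [ -46.59399314  503.14208599 1521.9958037 ]
side [[406.37755011   0.         283.58281341]
 [  0.         406.37755011 209.33279273]
 [  0.           0.           1.        ]] -0.0035932416341390083 [ 2.3042538  -0.87906756  0.32479399] [-393.50369347  290.15516725  919.46131971]
0.1 [296.9860131  605.74391168 230.66879265] [[ 8.97898556e-01 -4.22697743e-04  4.40202230e-01]
 [-4.40202424e-01 -1.07367006e-03  8.97897919e-01]
 [ 9.30925292e-05 -9.99999334e-01 -1.15011936e-03]] 85.2473515028967
```

View pics/top0.png

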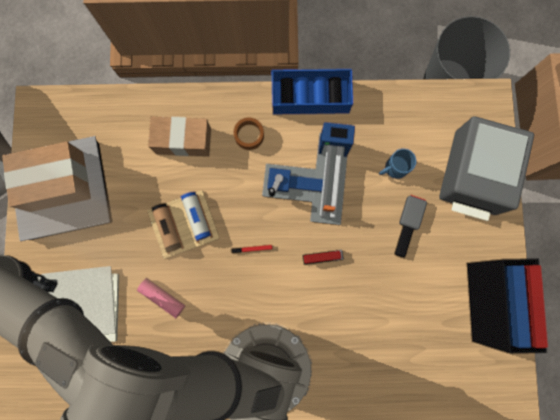

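View pics/side0.png

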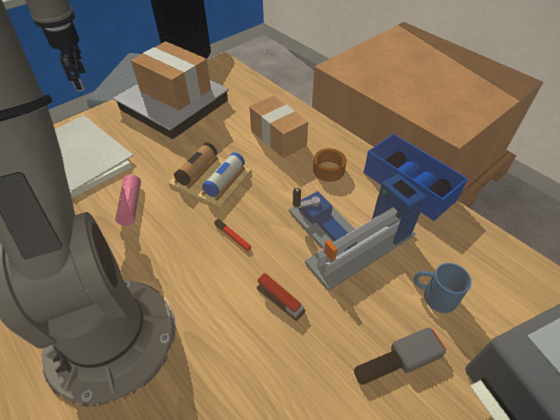

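Top view: the white tube spans about (188,197) to (203,238), with the brown one left of it. The feeder runs from the pusher at (329,209) to the head at (338,137), and the grip is near (277,180). I'll zoom in to measure.

```bash
cat > h.py <<'E'
import cv2, numpy as np
from rig import sensors, eyes
from scipy.optimize import least_squares
def proj(c,P):
    p,_=cv2.projectPoints(np.atleast_2d(np.float64(P)),np.float64(c["rvec"]),np.float64(c["tvec"]),np.float64(c["K"]),np.array([c["k1"],0,0,0.]))
    return p[:,0]
def ray(c,uv):
    n=cv2.undistortPoints(np.float64([[uv]]),np.float64(c["K"]),np.array([c["k1"],0,0,0.]))[0,0]
    R=cv2.Rodrigues(np.float64(c["rvec"]))[0]
    return -R.T@np.float64(c["tvec"]).ravel(), R.T@np.array([n[0],n[1],1])
def on(c,uv,z):
    o,d=ray(c,uv); return (o+d*(z-o[2])/d[2])[:2]
def blob(img,lo,hi,box):
    x0,y0,x1,y1=box; h=cv2.cvtColor(img,cv2.COLOR_BGR2HSV)[y0:y1,x0:x1]
    m=cv2.inRange(h,np.array(lo),np.array(hi)); n,l,s,ce=cv2.connectedComponentsWithStats(m)
    return sorted([(int(s[i,4]),*(ce[i]+[x0,y0])) for i in range(1,n)],reverse=True)[:4]
E
python3 - <<'E'
from h import *
c=eyes.camera("top");s=eyes.camera("side")
a=cv2.resize(c["color"][120:260,145:365],None,fx=3.6,fy=3.6,interpolation=cv2.INTER_CUBIC)
cv2.imwrite("pics/topz.png",a)
b=cv2.resize(s["color"][130:290,160:430],None,fx=2.9,fy=2.9,interpolation=cv2.INTER_CUBIC)
cv2.imwrite("pics/sidez.png",b)
print("tube blue top",blob(c["color"],(105,120,50),(125,255,255),(180,185,220,250)))
print("tube blue side",blob(s["color"],(105,120,50),(125,255,255),(198,148,250,203)))
print("orange",blob(c["color"],(3,170,120),(18,255,255),(310,195,345,225)),blob(s["color"],(3,170,120),(18,255,255),(315,225,350,270)))
E
```

```text
tube blue top [(67, np.float64(194.3134328358209), np.float64(214.6417910447761)), (59, np.float64(202.33898305084745), np.float64(235.3728813559322)), (31, np.float64(187.48387096774192), np.float64(194.7741935483871))]
tube blue side [(61, np.float64(222.81967213114754), np.float64(167.65573770491804)), (33, np.float64(209.33333333333334), np.float64(183.06060606060606)), (23, np.float64(236.2173913043478), np.float64(154.65217391304347))]
orange [(33, np.float64(328.030303030303), np.float64(207.75757575757575))] [(78, np.float64(331.65384615384613), np.float64(248.21794871794873))]
```

View pics/topz.png

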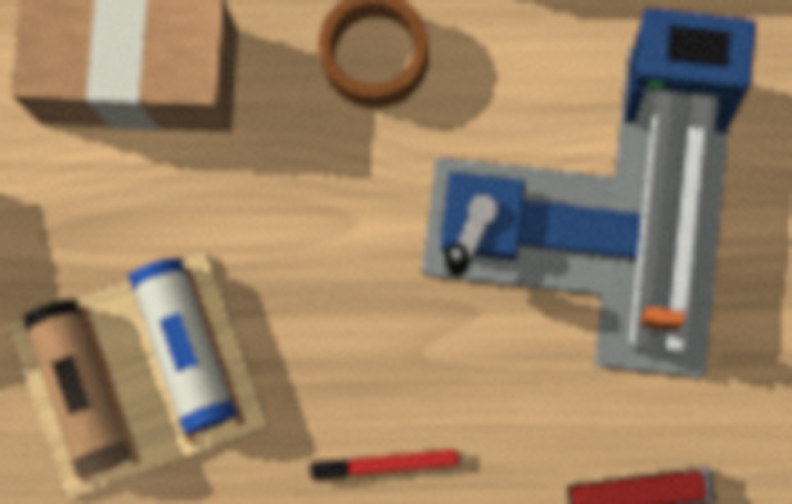

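View pics/sidez.png

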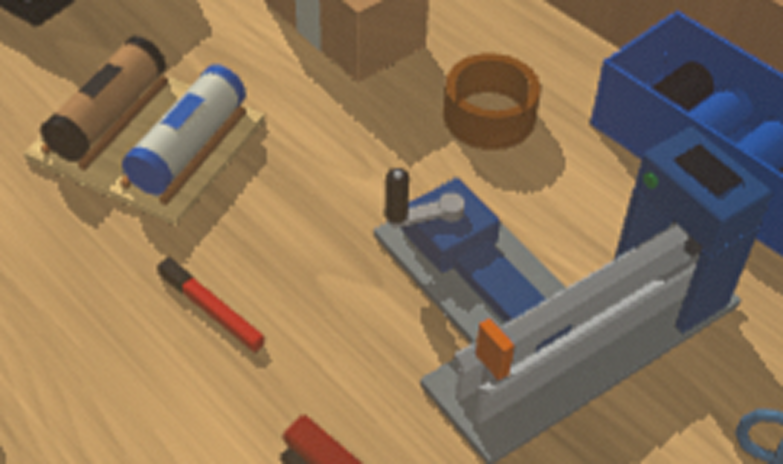

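The side view confirms the layout: grip top at zoom (397,174), grip bottom at (396,217), hub at (452,207), head top around (708,170). I'll fit the feeder and crank pose from both views, and the tube too.

```bash
cat > fit.py <<'E'
from h import *
c=eyes.camera("top");s=eyes.camera("side")
T=lambda u,v:np.array([144.64+u/3.6,119.64+v/3.6]); S=lambda u,v:np.array([159.67+u/2.9,129.67+v/2.9])
for k in (c,s): print("cam",ray(k,(280,210))[0].round())
def world(p,q): x,y,a=p[:3]; q=np.array(q,float); return np.array([x+np.cos(a)*q[0]-np.sin(a)*q[1],y+np.sin(a)*q[0]+np.cos(a)*q[1],q[2]])
def res(p):
    th=p[3]; g=lambda z:(-30-55*np.cos(th),165+55*np.sin(th),z)
    px=-111+12*th
    L=[(c,(105,0,172),T(698,46)),(s,(105,0,172),S(710,170)),
       (c,g(116),T(457,250)),(s,g(116),S(397,172)),(s,g(62),S(396,219)),
       (c,(px-p[4],0,108),T(663,318)),(s,(px,-17,62),S(503,378)),
       (c,(-30,165,p[5]),T(483,202)),(s,(-30,165,p[5]),S(452,206)),
       (s,(135-60,0+36,172),S(0,0))][:-1]
    return np.concatenate([proj(k,world(p,q))[0]-m for k,q,m in L])
r=least_squares(res,[700,-80,0,.4,4,65],loss="soft_l1"); p=r.x
print("feeder",p.round(3)); print(res(p).reshape(-1,2).round(1).tolist())
for n,q in dict(load=(-12,0,85),axis=(-30,165,95),grip=(-30-55*np.cos(p[3]),165+55*np.sin(p[3]),95)).items(): print(n,world(p,q).round(1))
# tube: silhouette fit, 4 label/blue cues: end-ring visible rims' middles
ts=[(c,T(180,342)),(s,S(183,112))]
print("label z62", on(c,ts[0][1],62),on(s,ts[1][1],62))
def tr(p):
    x,y,a=p; u=np.array([np.cos(a),np.sin(a),0]); o=np.array([x,y,37.])
    return np.concatenate([proj(k,o+sg*75*u+[0,0,25])[0]-m for k,sg,m in
      [(c,1,T(160,263)),(c,-1,T(216,412)),(s,1,S(232,72)),(s,-1,S(148,152))]])
r=least_squares(tr,[600,250,.3]); print("tube",r.x.round(3),r.fun.round(1))
E
python3 fit.py
```

```text
cam [ 277.  -50. 1579.]
cam [  43. -539.  890.]
feeder [ 6.06816e+02 -2.17436e+02 -1.46000e-01  2.73000e-01  7.07000e+00
  5.80540e+01]
[[0.2, 0.2], [-0.4, 0.7], [-0.6, 0.6], [0.7, 1.5], [0.5, -1.0], [-0.8, -0.1], [1.5, -0.2], [-0.7, 1.6], [0.2, -0.2]]
load [ 594.9 -215.7   85. ]
axis [601.1 -49.8  95. ]
grip [550.9 -27.5  95. ]
label z62 [484.60029233 214.09981843] [484.28620746 217.68954798]
tube [4.90161e+02 2.09952e+02 3.35000e-01] [-0.7 -1.9 -1.   1.1  0.3 -0.9  0.2  2.9]
```

Estimates: tube about (486,214) with yaw 0.33; feeder (607,-217) with yaw about -0.15. I'll go above the tube.

```bash
python3 -m handwheel '[[1,45,0,-35,-6],[1,95,0,-75,-13],[1,145,0,-114,-20],[1,195,0,-153,-26],[1,245,0,-193,-33],[1,295,0,-232,-39],[1,342,0,-269,-45],[1,342,0,-269,-45],[1,342,0,-269,-45],[1,342,0,-269,-45]]'; python3 - <<'E'
from h import *
w=eyes.camera("wrist"); cv2.imwrite("pics/w1.png",w["color"]); np.savez("w1.npz",**w); print(ray(w,(280,210)))
E
```

```text
time_s: 1.55
eef_pos: [485.2, 215.2, 231.3]
tool_rot: [[0.946, -0.0, -0.325], [0.325, 0.0, 0.946], [-0.0, -1.0, 0.0]]
ft_force: [-1.0, 0.1, -0.2]
grip_width: 85.6
(array([424.3311493 , 195.23755286, 373.44222642]), array([ 0.24864943,  0.08215614, -0.96511883]))
```

View pics/w1.png

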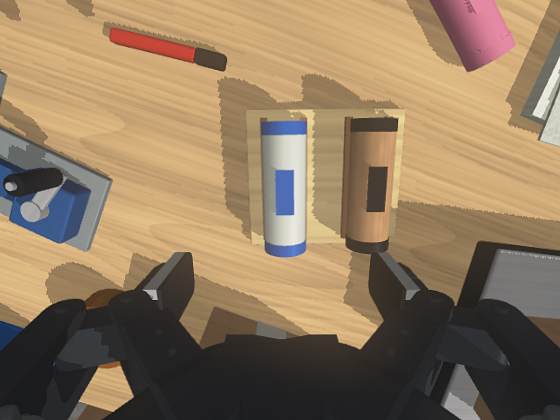

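The wrist view shows the white tube upright in the frame, columns 262–306, rows 119–257, already parallel to the tool's x. I'll fit its silhouette, and locate the crank grip (top end near (11,186)).

```bash
cat >> h.py <<'E'
def cyl(x,y,z,a,r=25,L=150):
    u=np.array([np.cos(a),np.sin(a),0]); v=np.array([-np.sin(a),np.cos(a),0]); t=np.linspace(0,2*np.pi,60)
    return np.concatenate([np.array([x,y,z])+s*L/2*u+r*(np.cos(t)[:,None]*v+np.sin(t)[:,None]*[0,0,1]) for s in(1,-1)])
def fitcyl(c,quad,p0,z):  # quad: image corners of silhouette via minAreaRect box-like measures
    def f(p):
        h=cv2.convexHull(proj(c,cyl(*p[:2],z,p[2])).astype(np.float32))
        return [cv2.pointPolygonTest(h,(float(u),float(v)),True) for u,v in quad]
    return least_squares(f,p0,diff_step=1e-3,x_scale=[1,1,.01])
E
python3 - <<'E'
from h import *
w=dict(np.load("w1.npz"))
q=[(262,140),(263,180),(265,225),(306,140),(306.5,180),(306.5,225),(284,119),(285,257.5)]
r=fitcyl(w,q,[486,214,.33],37);print(r.x,np.round(r.fun,1))
R=np.array([[.946,-.325],[.325,.946]]); print("delta tool x,z",R.T@(r.x[:2]-[485.2,215.2]))
print("grip top",on(w,(11,186),116))
E
```

```text
[4.83794862e+02 2.20610297e+02 3.55352656e-01] [ 0.4 -0.1  0.1  0.4 -0.   0.  -1.  -1.3]
delta tool x,z [0.42908628 5.57481055]
grip top [550.15164774 -26.07848588]
```

```bash
python3 -m handwheel '[[1,0,50,5,-1],[1,0,100,5,-1],[1,0,150,5,-1],[1,0,190,5,-1],[1,0,211,5,-1],[1,0,211,5,-1],[1,0,211,5,-1],[-1,0,211,5,-1],[-1,0,211,5,-1],[-1,0,211,5,-1],[-1,0,211,5,-1],[-1,0,211,5,-1]]'; python3 -m handwheel '[[-1,0,0,0,0],[-1,0,0,0,0],[-1,0,0,0,0],[-1,0,-40,0,0],[-1,0,-90,0,0],[-1,0,-140,0,0],[-1,0,-180,0,0],[-1,0,-180,0,0]]'
```

```text
time_s: 3.1
eef_pos: [484.5, 219.1, 21.4]
tool_rot: [[0.94, 0.001, -0.34], [0.34, 0.001, 0.94], [0.001, -1.0, 0.001]]
ft_force: [-4.4, -1.2, 14.8]
grip_width: 48.6
time_s: 4.1
eef_pos: [485.5, 219.4, 203.6]
tool_rot: [[0.94, 0.005, -0.34], [0.34, 0.003, 0.94], [0.005, -1.0, 0.001]]
ft_force: [0.5, 0.2, -2.8]
grip_width: 48.2
```

```bash
python3 -m handwheel '[[-1,-4,0,-40,3],[-1,-9,0,-90,6],[-1,-14,0,-140,9],[-1,-20,0,-195,12],[-1,-25,0,-250,16],[-1,-31,0,-305,20],[-1,-36,0,-360,24],[-1,-41,0,-410,27],[-1,-45,0,-446,28],[-1,-45,0,-446,28],[-1,-45,0,-446,28]]'; python3 - <<'E'
from h import *
for n in("wrist","top","side"):
    w=eyes.camera(n); np.savez(f"{n}2.npz",**w)
    if n=="wrist":cv2.imwrite("pics/w2.png",w["color"])
E
```

```text
time_s: 5.48
eef_pos: [593.1, -215.4, 199.4]
tool_rot: [[0.99, -0.001, 0.141], [-0.141, 0.0, 0.99], [-0.001, -1.0, 0.0]]
ft_force: [0.2, 0.5, -1.9]
grip_width: 48.6
```

View pics/w2.png

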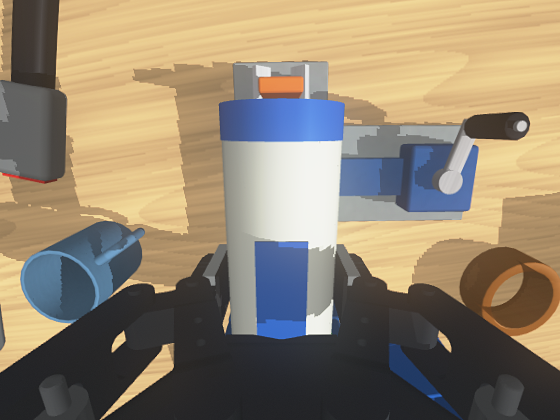

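The tube, groove (lips about columns 255–308), and pusher (centre column 281) line up. Grip top is at (519,125), hub at (451,182). Refitting with these.

```bash
cat > fit2.py <<'E'
from h import *
c,s,w=[dict(np.load(f"{n}2.npz")) for n in("top","side","wrist")]
T=lambda u,v:np.array([144.64+u/3.6,119.64+v/3.6]); S=lambda u,v:np.array([159.67+u/2.9,129.67+v/2.9])
def world(p,q): x,y,a=p[:3]; q=np.array(q,float); return np.array([x+np.cos(a)*q[0]-np.sin(a)*q[1],y+np.sin(a)*q[0]+np.cos(a)*q[1],q[2]])
def res(p):
    th=p[3]; g=lambda z:(-30-55*np.cos(th),165+55*np.sin(th),z); px=-111+12*th
    L=[(c,(105,0,172),T(698,46),1),(s,(105,0,172),S(710,170),1),(c,g(116),T(457,250),1),(s,g(116),S(397,172),1),(s,g(62),S(396,219),1),
       (s,(px,-17,62),S(503,378),.7),(w,g(116),np.array([521,124.5]),.6),(w,(-30,165,p[4]),np.array([451,182]),.6),
       (c,(-30,165,p[4]),T(483,202),1),(s,(-30,165,p[4]),S(452,206),1)]
    r=[k*(proj(cc,world(p,q))[0]-m) for cc,q,m,k in L]
    r.append([(proj(w,world(p,(px,0,108)))[0][0]-281.5)*.8,(proj(w,world(p,(-135,0,71)))[0][0]-281.5)*.8])
    return np.concatenate(r)
r=least_squares(res,[607,-217,-.14,.3,65],loss="soft_l1"); p=r.x
print("feeder",p.round(3)); print(res(p).round(1).tolist())
for n,q in dict(load=(-12,0,85),axis=(-30,165,95),grip=(-30-55*np.cos(p[3]),165+55*np.sin(p[3]),95)).items(): print(n,world(p,q).round(1))
z=199.4+19; t=fitcyl(w,[(220,104),(345,104)],[593,-215,-.14],z-2)
for u in (220,345): pass
# tube lateral centre from the silhouette: search y offset
for dz in(-6,0):
  print("tube end cols",dz,[ (h[:,0].min().round(1),h[:,0].max().round(1),h[:,1].min().round(1)) for h in [proj(w,cyl(593.1,-215.4,z+dz,-.1415))]])
E
python3 fit2.py
```

```text
feeder [ 6.05714e+02 -2.15995e+02 -1.44000e-01  3.09000e-01  6.23450e+01]
[-0.4, 0.6, -1.2, 0.5, -1.6, 0.8, -0.3, 1.0, -0.4, -1.6, 0.7, -0.3, -1.4, 1.6, -0.5, 0.3, -1.1, 1.8, -0.4, -1.3, -0.1, -0.1]
load [ 593.8 -214.3   85. ]
axis [599.7 -48.4  95. ]
grip [550.3 -24.3  95. ]
tube end cols -6 [(np.float64(217.2), np.float64(338.8), np.float64(98.9))]
tube end cols 0 [(np.float64(213.9), np.float64(341.8), np.float64(96.9))]
```

```bash
python3 -m handwheel '[[-1,0,40,-0.5,0],[-1,0,80,-0.5,0],[-1,0,105,-0.5,0],[-1,0,115,-0.5,0],[-1,0,120,-0.5,0],[-1,0,122,-0.5,0],[-1,0,123,-0.5,0],[-1,0,124,-0.5,0],[-1,0,124,-0.5,0]]'; python3 -m handwheel '[[-1,0,1,0,0],[-1,0,2,0,0],[-1,0,3,0,0],[-1,0,3,0,0]]'
```

```text
time_s: 6.75
eef_pos: [593.5, -216.5, 76.5]
tool_rot: [[0.99, 0.0, 0.141], [-0.141, -0.0, 0.99], [0.0, -1.0, 0.0]]
ft_force: [-0.7, 0.1, -1.9]
grip_width: 48.3
time_s: 7.25
eef_pos: [593.4, -216.5, 73.2]
tool_rot: [[0.99, -0.0, 0.141], [-0.141, 0.0, 0.99], [-0.0, -1.0, -0.0]]
ft_force: [0.3, -0.5, -2.5]
grip_width: 47.9
```

```bash
for i in 1 2; do python3 -m handwheel '[[-1,0,0.5,0,0],[-1,0,1,0,0],[-1,0,1.5,0,0],[-1,0,1.5,0,0]]' | grep -E 'pos|force'; done; python3 -m handwheel '[[-1,0,0.5,0,0],[-1,0,1,0,0],[-1,0,1,0,0]]'
```

```text
eef_pos: [593.5, -216.4, 71.9]
ft_force: [0.3, 1.1, -0.2]
eef_pos: [593.8, -216.0, 70.7]
ft_force: [-1.2, 4.7, 7.1]
time_s: 8.62
eef_pos: [594.0, -215.8, 70.4]
tool_rot: [[0.99, 0.001, 0.141], [-0.141, 0.001, 0.99], [0.001, -1.0, 0.001]]
ft_force: [-5.5, 6.4, 18.5]
grip_width: 48.0
```

```bash
python3 -m handwheel '[[-1,0,0,0.5,0],[-1,0,0,1,0],[-1,0,0,1,0],[-1,0,0,1,0]]'; python3 - <<'E'
from h import *
w=eyes.camera("side"); a=cv2.resize(w["color"][170:300,280:440],None,fx=4,fy=4,interpolation=cv2.INTER_CUBIC); cv2.imwrite("pics/s3.png",a)
E
```

```text
time_s: 9.12
eef_pos: [594.1, -215.7, 70.3]
tool_rot: [[0.99, 0.001, 0.141], [-0.141, -0.0, 0.99], [0.001, -1.0, 0.0]]
ft_force: [-4.8, 2.4, 14.4]
grip_width: 47.9
```

View pics/s3.png

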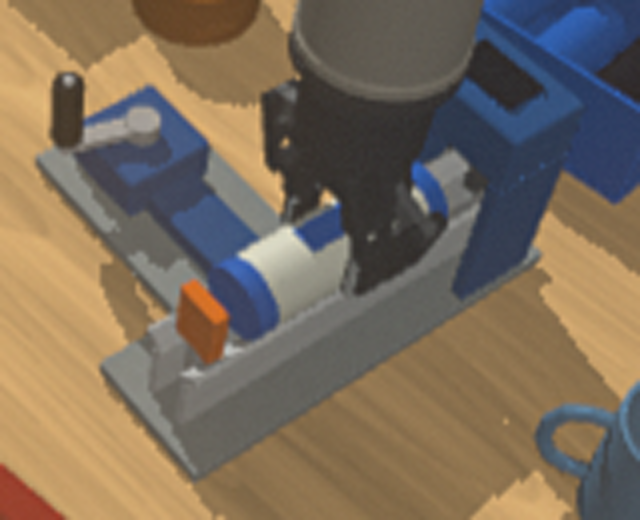

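The tube is fully down in the groove, square, with the pusher just behind it at (205,320) and the head clear. I'll release and rise.

```bash
python3 -m handwheel '[[-0.1,0,0,0,0],[0.3,0,0,0,0],[1,0,0,0,0],[1,0,0,0,0],[1,0,0,0,0],[1,0,0,0,0],[1,0,-30,0,0],[1,0,-80,0,0],[1,0,-120,0,0],[1,0,-120,0,0]]'; python3 - <<'E'
from h import *
np.savez("wrist4.npz",**eyes.camera("wrist")); cv2.imwrite("pics/w4.png",np.load("wrist4.npz")["color"])
s=sensors.get_state();print(s["eef_pos"]); R=np.array(s["tool_rot"])
print("to grip in tool axes",R.T@(np.array([550.3,-24.3,78])-s["eef_pos"]))
E
```

```text
time_s: 10.42
eef_pos: [595.1, -216.1, 192.6]
tool_rot: [[0.99, 0.005, 0.141], [-0.141, -0.001, 0.99], [0.005, -1.0, -0.0]]
ft_force: [-0.1, 0.0, -0.7]
grip_width: 85.8
[ 594.17692343 -215.63716174  190.56463758]
to grip in tool axes [-70.7026957  112.40889661 183.22461704]
```

View pics/w4.png

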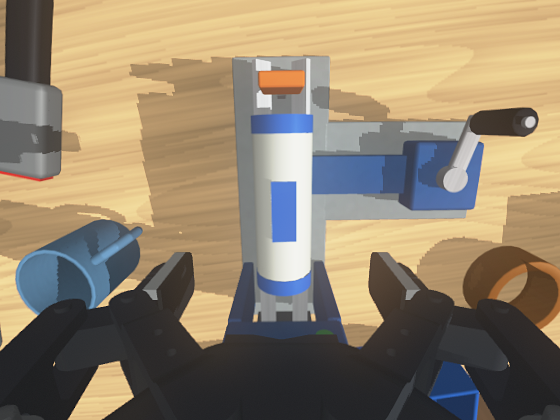

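The tube lies free and straight in the groove, columns 252–312, just ahead of the pusher. Next, above the grip.

```bash
python3 -m handwheel '[[1,-14,0,37,0],[1,-30,0,75,0],[1,-45,0,115,0],[1,-60,0,155,0],[1,-71,0,183,0],[1,-71,0,183,0],[1,-71,20,183,0],[1,-71,20,183,0]]'; python3 - <<'E'
from h import *
w=dict(np.load("wrist4.npz")); print(on(w,(530,121),116))
w=eyes.camera("wrist"); np.savez("wrist5.npz",**w); cv2.imwrite("pics/w5.png",w["color"])
s=sensors.get_state(); R=np.array(s["tool_rot"]); print(s["eef_pos"],"TCP at z116 px",proj(w,[*s["eef_pos"][:2],116]))
E
```

```text
time_s: 11.48
eef_pos: [548.1, -25.2, 167.7]
tool_rot: [[0.99, -0.003, 0.142], [-0.142, -0.001, 0.99], [-0.003, -1.0, -0.001]]
ft_force: [-0.7, 0.2, 0.5]
grip_width: 85.4
[548.71156317 -22.33198334]
[548.61167981 -25.21436036 168.58521164] TCP at z116 px [[279.31323575 227.60102678]]
```

View pics/w5.png

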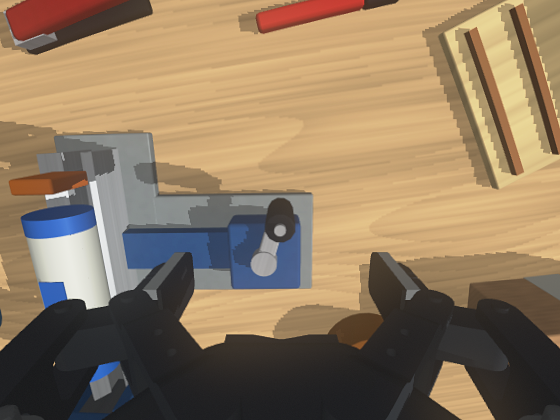

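The grip top at (280,230) is within 1–2 mm of the TCP projection (279,228). I'll descend and close.

```bash
python3 -m handwheel '[[1,1,40,0,0],[1,1,75,0,0],[1,1,91,0,0],[1,1,91,0,0],[0.3,1,91,0,0],[-0.2,1,91,0,0],[-1,1,91,0,0],[-1,1,91,0,0],[-1,1,91,0,0],[-1,1,91,0,0],[-1,1,91,0,0],[-1,1,91,0,0]]'; python3 - <<'E'
from h import *
w=dict(np.load("wrist5.npz")); g=on(w,(280,230),116)
print("grip",g)
for z in(62,66,70): h=on(w,(264,263),z); print(z,h,np.linalg.norm(h-g))
a=np.array([599.7,-48.4]); yaw=-.144
s=sensors.get_state(); 
for f in(-.142,): print("gripper",s["eef_pos"],s["ft_force"])
E
```

```text
time_s: 13.02
eef_pos: [550.4, -24.5, 78.9]
tool_rot: [[0.99, 0.001, 0.141], [-0.141, 0.0, 0.99], [0.001, -1.0, 0.0]]
ft_force: [-1.5, 0.2, 8.6]
grip_width: 20.7
grip [550.41870257 -24.99173564]
62 [598.31545724 -46.98698705] 52.70569411508905
66 [596.48386499 -46.46502298] 50.824219202374614
70 [594.65227273 -45.94305891] 48.94452651973396
gripper [550.43178508 -24.46788864  78.89835738] [-1.46694163  0.17516002  8.577744  ]
```

```bash
python3 -m handwheel '[[-1,2.9,0,7.2,0],[-1,10.3,0,18.7,0],[-1,20.4,0,28,0],[-1,32.5,0,34.6,0],[-1,45.8,0,37.9,0],[-1,59.5,0,37.8,0],[-1,59.5,0,37.8,0],[-1,59.5,0,37.8,0]]'; python3 - <<'E'
from h import *
np.savez("top6.npz",**eyes.camera("top")); s=sensors.get_state(); print(s["eef_pos"],s["ft_force"],np.linalg.norm(np.array(s["eef_pos"])[:2]-[599.9,-48.4]))
E
```

```text
time_s: 14.02
eef_pos: [615.1, 3.7, 78.9]
tool_rot: [[0.99, 0.001, 0.142], [-0.142, -0.001, 0.99], [0.001, -1.0, -0.0]]
ft_force: [0.7, -3.4, 5.8]
grip_width: 20.7
[615.06160699   3.74484596  78.95695485] [ 0.36741443 -4.08444126  5.57941205] 54.30432106725592
```

```bash
python3 - <<'E'
import numpy as np
def t(a,ths): print(a,[(float(round(-55*np.cos(x)+55*np.cos(a),1)),float(round(55*np.sin(x)-55*np.sin(a),1))) for x in ths])
t(1.7,np.arange(1,11)*.25+1.7); t(4.2,np.arange(1,11)*.25+4.2); t(6.7,[6.8,6.9,7.0,7.05,7.1])
E
```

```text
1.7 [(13.3, -3.4), (25.3, -10.1), (35.3, -19.5), (42.6, -31.0), (46.9, -44.1), (47.8, -57.8), (45.3, -71.2), (39.6, -83.7), (30.9, -94.3), (19.9, -102.5)]
4.2 [(-12.7, -5.2), (-26.3, -7.1), (-39.9, -5.5), (-52.7, -0.7), (-64.0, 7.2), (-72.9, 17.6), (-78.9, 29.9), (-81.8, 43.4), (-81.2, 57.1), (-77.3, 70.2)]
6.7 [(2.5, 4.9), (5.4, 9.5), (8.8, 13.9), (10.7, 15.9), (12.6, 17.8)]
```

```bash
python3 -m handwheel '[[-1,13.3,0,-3.4,0],[-1,25.3,0,-10.1,0],[-1,35.3,0,-19.5,0],[-1,42.6,0,-31,0],[-1,46.9,0,-44.1,0],[-1,47.8,0,-57.8,0],[-1,45.3,0,-71.2,0],[-1,39.6,0,-83.7,0],[-1,30.9,0,-94.3,0],[-1,19.9,0,-102.5,0],[-1,19.9,0,-102.5,0]]' && python3 - <<'E'
from h import *
print(blob(eyes.camera("top")["color"],(3,170,120),(18,255,255),(310,160,350,225)),blob(dict(np.load("top6.npz"))["color"],(3,170,120),(18,255,255),(310,160,350,225)))
E
```

```text
time_s: 15.45
eef_pos: [619.0, -100.6, 79.0]
tool_rot: [[0.99, 0.0, 0.142], [-0.142, -0.0, 0.99], [0.0, -1.0, -0.0]]
ft_force: [0.0, -2.1, 5.4]
grip_width: 20.6
[(30, np.float64(330.0), np.float64(192.9))] [(28, np.float64(329.42857142857144), np.float64(202.14285714285714))]
```

Forces stay low and the pusher is advancing. Next stretch, then slowly to the stop.

```bash
python3 -m handwheel '[[-1,-12.7,0,-5.2,0],[-1,-26.3,0,-7.1,0],[-1,-39.9,0,-5.5,0],[-1,-52.7,0,-0.7,0],[-1,-64,0,7.2,0],[-1,-72.9,0,17.6,0],[-1,-78.9,0,29.9,0],[-1,-81.8,0,43.4,0],[-1,-81.2,0,57.1,0],[-1,-77.3,0,70.2,0],[-1,-77.3,0,70.2,0]]' && python3 -m handwheel '[[-1,2.5,0,4.9,0],[-1,3.9,0,7.2,0],[-1,5.4,0,9.5,0],[-1,7,0,11.7,0],[-1,8.8,0,13.9,0],[-1,8.8,0,13.9,0],[-1,8.8,0,13.9,0]]'
```

```text
time_s: 16.88
eef_pos: [553.9, -18.4, 78.9]
tool_rot: [[0.99, 0.002, 0.14], [-0.14, 0.0, 0.99], [0.002, -1.0, 0.0]]
ft_force: [0.4, 0.2, 8.2]
grip_width: 20.4
time_s: 17.75
eef_pos: [563.2, -7.8, 78.8]
tool_rot: [[0.99, -0.0, 0.142], [-0.142, -0.001, 0.99], [-0.0, -1.0, -0.001]]
ft_force: [-4.3, -4.7, 11.9]
grip_width: 20.7
```

```bash
python3 -m handwheel '[[-1,1,0,1,0],[-1,1.9,0,2,0],[-1,1.9,0,2,0],[-1,1.9,0,2,0]]'; python3 - <<'E'
from h import *
s=sensors.get_state(); print(s["ft_force"]); d=np.array(s["eef_pos"])[:2]-[599.9,-48.4]; a=-.143
x=np.cos(a)*d[0]+np.sin(a)*d[1]; y=-np.sin(a)*d[0]+np.cos(a)*d[1]; print("theta",np.arctan2(y,-x)+2*np.pi)
E
```

```text
time_s: 18.25
eef_pos: [563.6, -7.5, 78.6]
tool_rot: [[0.99, -0.004, 0.143], [-0.143, -0.002, 0.99], [-0.003, -1.0, -0.002]]
ft_force: [-16.4, -11.1, 22.3]
grip_width: 20.2
[-16.43267425 -11.11965617  22.3322158 ]
theta 6.98434299899696
```

The crank is at its firm stop (θ≈6.98, force rising with no further motion). I'll relax, release and rise.

```bash
python3 -m handwheel '[[-1,-1.9,0,-2,0],[0,-1.9,0,-2,0],[1,-1.9,0,-2,0],[1,-1.9,0,-2,0],[1,-1.9,0,-2,0],[1,-1.9,0,-2,0],[1,-1.9,-30,-2,0],[1,-1.9,-80,-2,0],[1,-1.9,-120,-2,0],[1,-1.9,-120,-2,0],[1,-1.9,-120,-2,0]]'; python3 - <<'E'
from h import *
a=eyes.camera("top")["color"][120:260,145:365];b=eyes.camera("side")["color"][150:290,270:440]
cv2.imwrite("pics/end.png",np.vstack([cv2.resize(a,(440,280)),cv2.resize(b,(388,320))[:, :].copy() if 0 else cv2.copyMakeBorder(cv2.resize(b,(388,320)),0,0,0,52,cv2.BORDER_CONSTANT)]))
E
```

```text
time_s: 19.62
eef_pos: [563.4, -6.7, 197.9]
tool_rot: [[0.99, -0.0, 0.141], [-0.141, 0.0, 0.99], [-0.0, -1.0, 0.0]]
ft_force: [0.0, 0.8, -0.3]
grip_width: 85.2
```

View pics/end.png

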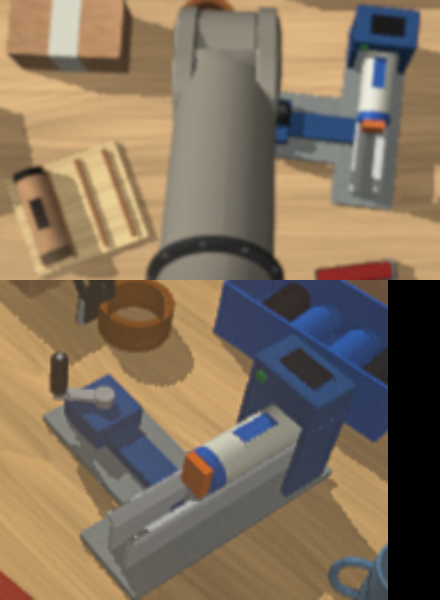

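The pusher sits at (373,126) right behind the tube, and the tube runs under the head. The crank is at its stop, the brown tube is still in its bay, and the gripper is clear of everything.

```bash
python3 -c "
from rig import job_done; print(job_done())"
```

```text
the job is handed in; nothing more can be done
None
```

The white tube is loaded and fed up to the end stop, and I handed the job in at about 20 s of the 72 s allowed.

- **Loading:** I gripped the white tube on the rest and lowered it into the V-groove in small steps. It met the groove at about 20 N measured at the wrist. I then shifted it about 1 mm sideways to even out the contact, and released it.
- **Cranking:** I turned the crank clockwise by its grip from about 0.31 rad. At about 6.98 rad the force rose to roughly 20 N sideways (about 30 N in all) with almost no further motion, which I took as the stop. I then released the grip and backed off.

**Last checks:** The final top and side pictures show the tube seated straight in the groove, running under the head, with the pusher right behind it. The brown tube is still in its bay, and the tape roll, stapler, mug and carton look unmoved where they show. The marker and scanner were not in those last crops. The gripper is open and clear, with the wrist force near zero. None of these checks failed or disagreed.

The crank angle comes from the gripper's measured position. I judged the tube's final position along the groove from the pictures, not by a measurement.

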